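Lower the ratchet-held curing lamp over a lens

ROBOT

A 6-joint arm with a two-finger parallel gripper is mounted at the origin on a cart in front of the work surface, level with it; the furniture and walls round the work are solid. World frame = base frame: x ahead of the robot, y to its left, z up, the work surface at z = 0. Lengths are in m, angles in rad, forces in N, time in s.
With the tool pointing down it reaches from about 0.325 to 0.875 m from the base axis. Payload 4.4 kg.
Tool frame: the origin (TCP) lies midway between the tips of the shut fingers; the grasp point (between the pads) lies 19 mm behind it (bot.grip_point_offset is the distance from the TCP to the grasp point, in m); z points along the fingers, y is the direction in which the jaws open and shut (so a half turn about z gives the same grasp; the last joint's range is limited). The gripper opens to 85 mm and grips with 20 to 120 N. Pads are 22 mm wide; open, the fingers measure 114 mm over their backs; the gripper's body (76 mm by 85 mm) begins 54 mm behind the grasp point. The pads swing forward as they close: fully open they stand 13 mm farther back than shut.
Start: joints at [-1.468, 0.207, 1.542, -0, 1.393, -0.15], TCP at [0.144, -0.557, 0.231] pointing down, gripper open.
Joint ranges: [-2.73, 2.73], [-0.86, 2.22], [0.23, 2.46], [-1.11, 4.25], [0.08, 2.63], [-2.82, 2.82]. Speed limits (rad/s): [2.79, 2.79, 3.14, 3.14, 3.14, 3.14].

INTERFACE

Orientations are given as a rotation vector (axis times angle).
In Python, from rig import bot, vision, ticket gives the robot as it stands.
- The arm moves only by the shell command python3 -m pendant 'ROWS' [OPENING] [FORCE]. ROWS is JSON, a list of rows, each an object with "slide": the shift along the world's x, y, z in cm, a list of three; "twist": the turn about the world's z in degrees. In form: [{"slide": [dx, dy, dz], "twist": twist}, ...]. A call has 1 to 5 rows; each row is the pose to reach, as a shift and turn from the pose measured when the call began; what a row does not reach only later rows make up. A row lasts 1/10 s, in which the tool goes at most 50 mm and 8.59 degrees, less where a joint would pass 70% of its speed; a pose out of reach is approached as far as the arm can. A call with a gripper value outside its range is refused whole. OPENING is the finger opening in cm, from 0 to 8.54, set as the call begins (- or left out, the last holds). The fingers move at their own pace and stop on an object; FORCE is the grip in N (left out, the last holds). Time passes only in rows, so rows that repeat a pose let the fingers close. It gives the time, the measured TCP pose, the force and the opening at its end, in the units of the state.
- bot.read_state(): the state, without advancing time (a new reading comes with each control period).
- vision.snapshot(name): name is "scene" or "side" or "wrist"; returns the picture (400x640x3 uint8, red, green, blue); there is no depth.
- vision.camera_model(name): a dict with "intrinsics" (3x3 intrinsics, pixels), "k1" (the pictures are not rectified: a ray, as slopes to the right and down, at radius r is drawn at 1 + k1 r^2 times it, then the intrinsics apply), "R" (3x3) and "t" (3): a world point X has camera coordinates R X + t. Camera axes: x right, y down, z forward; pixel columns grow to the right and rows downward; lengths in m; the calibration is good to about 2 mm. A picture is of the moment at which its call begins: read the wrist's pose just before it. camera_model takes no time and is no camera call; for the wrist camera it gives the pose at the moment of the call.
- ticket.job_done(): hands the job in, once; it reports no verdict.
The state is a dict: "time": time; "joints": joint angles; "qd": joint speeds; "effort": joint torques, N m; "tool_pos": TCP position; "tool_rot": TCP orientation; "ft_force": force on the tool from outside, world axes, zero at the start; "ft_torque": the same for the moment, N m; "grip_width": finger opening in m.
Only numpy, scipy, OpenCV 4.12 (cv2) and the standard library are available. Lean on these libraries where they do the work, as an engineer would, in place of code of your own. Each camera call takes 0.05 s, during which the arm holds its last target.

TASK

The curing lamp on the bench stand is held up by the ratchet. Press the tail of the pawl down until it clicks over and stays free of the teeth, push the arm steadily down by its ball handle until it is fully down on its stop, then press the nose of the pawl back down into the quadrant so that the arm is locked. Push with the fingers only: do not grip, lift, force or slam the arm, do not touch the lens under the lamp, and leave the things round the stand where they are.

Things in the scene. Friction and masses are not known exactly. Their poses are not given: they have to be found in the camera images.
- cure_stand: The curing stand, bolted to the bench: aluminium base plate 70 x 290 x 12 mm with two grey upright cheek plates (30 mm over their outsides, up to 141 mm high). Origin on the bench straight under the arm's pivot; z up, y runs along the arm from the pivot towards the lamp (roughly to the robot's left), x across the arm. The plate spans y = -105 to +185 mm. Pivot of the arm at z = 95 mm; pivot of the pawl at y = -75, z = 130 mm
- swing_arm (a joint): The lamp arm's hinge in rad: 0 = arm level, fully down on its stop; grows as the arm is raised (starts about 0.4 to 0.85, limit 1.0). A stiff friction hinge: the arm stays where it is left and a push of 3 to 7 N on the ball lowers it, but only while the pawl is free; with the pawl in, the teeth stop it after at most about 0.2 rad
- ball_handle (a point): Centre of the black ball handle, 28 mm diameter, at the arm's outer end, 208 mm from the arm's pivot. With the arm at angle a it lies in the stand's frame at y = 208 cos(a), z = 95 + 208 sin(a) mm, so it travels on an arc and comes down to z = 95 mm. The lamp head (45 mm diameter collar) is clamped in the arm at 140 mm from the pivot and reaches 35 mm above and below the arm
- pawl (a joint): The pawl's rocker in rad: 0 = nose fully in the quadrant's teeth, 0.24 = fully free. An over-centre spring with its dead point at 0.12 holds it at whichever side it was pressed to; about 2 to 4 N on a pad clicks it over. Starts engaged (0 to 0.08, the nose may rest on the flank of a tooth). It enters to 0 at the bottom only when the arm is down on its stop, where a square notch locks the arm
- tail_pad (a point): Middle of the top face of the grey ribbed thumb pad on the pawl's tail, 26 x 28 mm (x, y), the end away from the lamp: in the stand's frame at y = -135, z = 148 mm when engaged, y = -138, z = 133 mm when free. Pressed down, it frees the pawl
- nose_pad (a point): Middle of the top face of the grey ribbed thumb pad over the pawl's hooked nose, above the toothed quadrant, 26 x 28 mm (x, y): in the stand's frame at y = -11, z = 180 mm (tilted 0.24 rad) when free, y = -1, z = 163 mm when engaged; it moves 10 mm towards the lamp as it goes down. Pressed down, it sets the pawl back
- lens_cell: Loose lens in a black ring, 36 mm diameter, 12 mm high, lying between three dowel pins in the nest on the base plate at y = 140 mm, under the lamp. Origin at the centre of its underside. Not to be touched
- adhesive_vial: Bystander: loose amber vial with a white ribbed cap, 23 mm diameter, 52 mm high, on the bench beyond the stand; origin at the centre of its underside, z up
- lens_mount: Bystander: loose black lens mount with a small side screw, 21 x 36 x 31 mm, on the bench beyond the stand; origin at the centre of its underside
- steel_post: Bystander: loose steel optical post, 13 mm diameter, 75 mm high, upright on the bench on the robot's side of the stand; origin at the centre of its underside, z up

How it is judged:
By the outcome, as a careful person would: the job done as asked, in the order asked, and still so for the second after the job is handed in, with the robot touching nothing.
It also fails if it takes over 48 s, if anything falls off the work surface, if the arm or the gripper's body presses on something with over 40 N, if the wrist force passes 120 N, or if a joint passes its speed limit or range.

## Working session

There is one attempt and no reset: what is moved stays moved. The work goes in short steps, Python scripts to look and compute and a shell command to move; the robot and the scene stay as the last step left them, time stands still between calls to the robot, and variables do not carry over. Pictures are saved under pics/ and viewed, and the job is handed in when it is done.

```bash
ls; mkdir -p pics; python3 - <<'E'
from rig import bot,vision
import cv2
s=bot.read_state();print(s)
for n in("scene","side","wrist"):
    m=vision.camera_model(n);print(n,m)
    cv2.imwrite(f"pics/{n}0.png",vision.snapshot(n)[:,:,::-1])
E
```

```text
pics
{'time': 0.0, 'joints': array([-1.46749617e+00,  2.07432050e-01,  1.54298974e+00,  4.61412867e-05,
        1.39350498e+00, -1.50489346e-01]), 'qd': array([-0.0009102 ,  0.00049463, -0.00081428,  0.00189878,  0.00100463,
       -0.00022766]), 'effort': array([ 6.85528521e-04, -3.83030248e+01, -2.91595370e+01, -1.59749675e-04,
        1.05676756e-02, -1.29503721e-05]), 'tool_pos': array([ 0.14429592, -0.55580191,  0.23010196]), 'tool_rot': array([-3.11402115e+00, -3.97274690e-01, -1.57690471e-04]), 'ft_force': array([-0.46615646, -0.07642194, -1.28215029]), 'ft_torque': array([-0.02811075, -0.02079366,  0.02713519]), 'grip_width': 0.08543792360922783}
scene {'intrinsics': array([[457.78803389,   0.        , 325.32935877],
       [  0.        , 457.78803389, 195.64935879],
       [  0.        ,   0.        ,   1.        ]]), 'k1': -0.011991574777975958, 'R': array([[ 0.95664891, -0.29044988, -0.02148806],
       [-0.20791455, -0.62941056, -0.74874153],
       [ 0.20394708,  0.72075045, -0.66251368]]), 't': array([-0.46225898,  0.31511139,  0.84146731])}
side {'intrinsics': array([[462.49741313,   0.        , 324.72925759],
       [  0.        , 462.49741313, 199.24695048],
       [  0.        ,   0.        ,   1.        ]]), 'k1': 0.03413411733896915, 'R': array([[ 0.98860118, -0.14961909, -0.01678785],
       [-0.10916883, -0.63557228, -0.76428401],
       [ 0.10368159,  0.75740479, -0.64466124]]), 't': array([-0.47582368,  0.27998576,  0.72224967])}
wrist {'intrinsics': array([[324.80424797,   0.        , 318.15809294],
       [  0.        , 324.80424797, 196.96266408],
       [  0.        ,   0.        ,   1.        ]]), 'k1': 0.011976078425944059, 'R': array([[ 0.25041649, -0.96813396, -0.00286637],
       [-0.92193222, -0.23936765,  0.30453917],
       [-0.29552083, -0.07361903, -0.9524955 ]]), 't': array([-0.57246403, -0.03984016,  0.38074573])}
```

View pics/scene0.png

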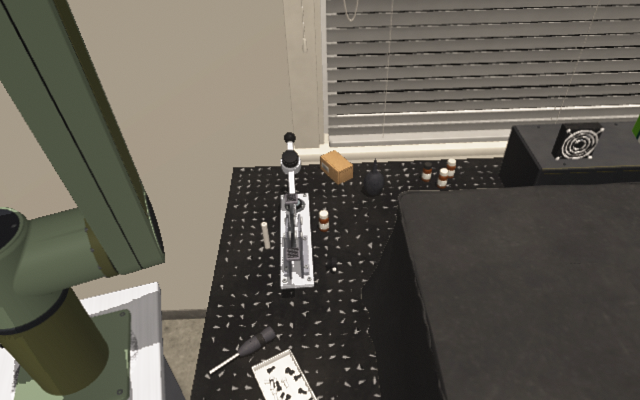

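View pics/side0.png

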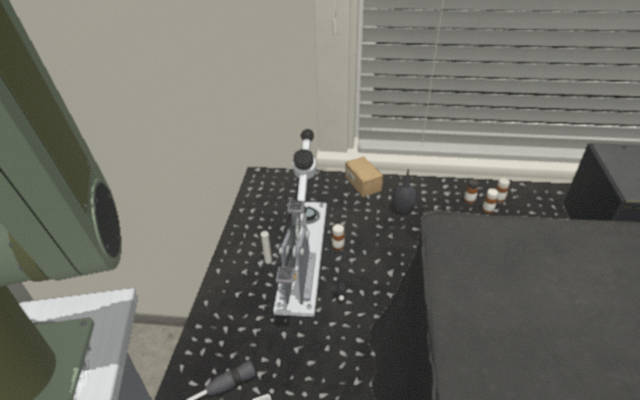

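View pics/wrist0.png

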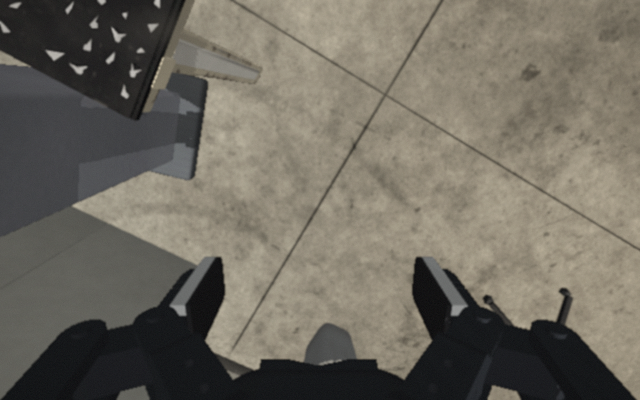

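The scene view shows the stand at about (295,240) with its lamp end at (290,140), the post at (266,236) and the vial at (323,220). The side view is similar. The wrist view shows only the floor. Next I'll enlarge the stand.

```bash
cat > h.py <<'E'
import numpy as np,cv2
from rig import vision
def ray(m,u,v):
    K=m["intrinsics"];d=np.array([(u-K[0,2])/K[0,0],(v-K[1,2])/K[1,1]]);s=d.copy()
    for _ in range(20): s=d/(1+m["k1"]*(s@s))
    R=m["R"];return -R.T@m["t"],R.T@np.array([s[0],s[1],1.])
def onz(m,u,v,z):
    o,d=ray(m,u,v);return o+d*(z-o[2])/d[2]
def tri(obs):
    A=np.zeros((3,3));b=np.zeros(3);L=[]
    for m,u,v in obs:
        o,d=ray(m,u,v);d=d/np.linalg.norm(d);P=np.eye(3)-np.outer(d,d);A+=P;b+=P@o;L.append((P,o))
    x=np.linalg.solve(A,b);return x,[round(float(np.linalg.norm(P@(x-o))*1e3),1) for P,o in L]
def proj(m,X):
    c=m["R"]@np.asarray(X)+m["t"];s=c[:2]/c[2];s=s*(1+m["k1"]*(s@s));K=m["intrinsics"]
    return np.array([s[0]*K[0,0]+K[0,2],s[1]*K[1,1]+K[1,2]])
def crop(f,o,x0,y0,x1,y1,k=4):
    i=cv2.imread(f)[y0:y1,x0:x1];cv2.imwrite(o,cv2.resize(i,None,fx=k,fy=k,interpolation=cv2.INTER_CUBIC))
E
python3 - <<'E'
from h import *
crop("pics/scene0.png","pics/sc.png",230,125,350,300,3.4)
crop("pics/side0.png","pics/si.png",235,125,355,325,3)
crop("pics/scene0.png","pics/sc.png",250,180,350,300,5)
crop("pics/side0.png","pics/si.png",250,190,350,320,4.6)
crop("pics/scene0.png","pics/sc2.png",250,125,330,215,6)
crop("pics/side0.png","pics/si2.png",260,120,350,220,6)
E
```

```text
(no output)
```

View pics/sc.png

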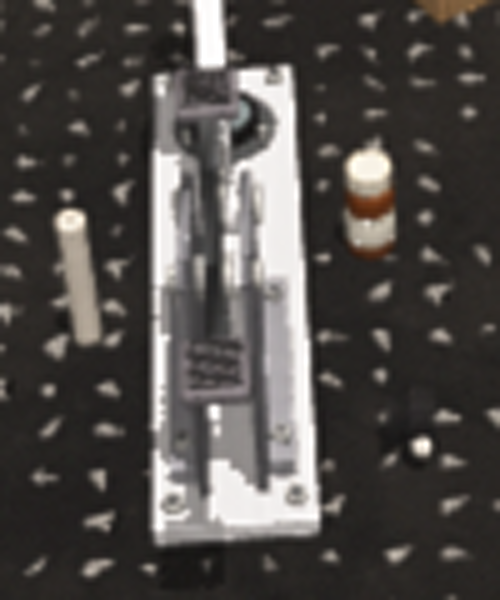

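View pics/si.png

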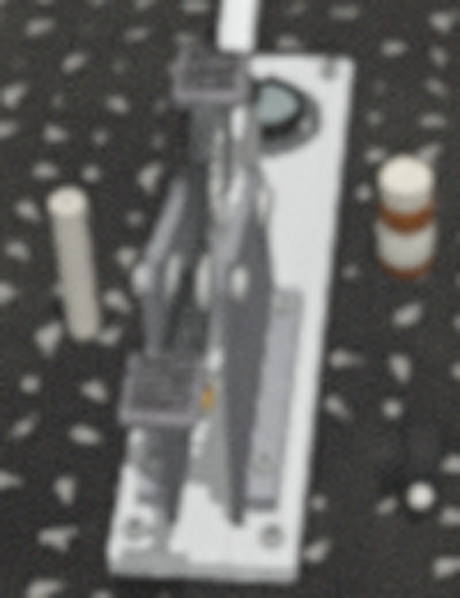

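View pics/sc2.png

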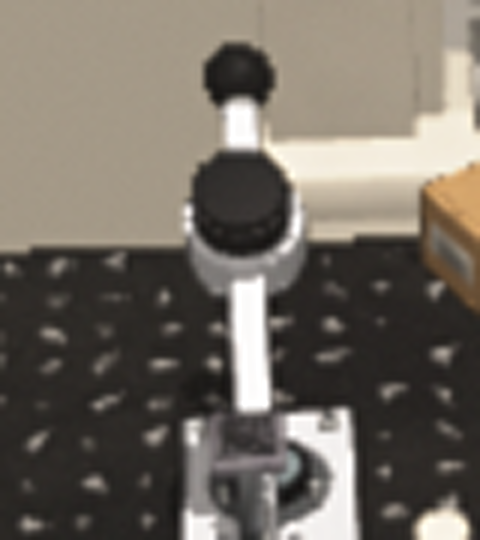

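View pics/si2.png

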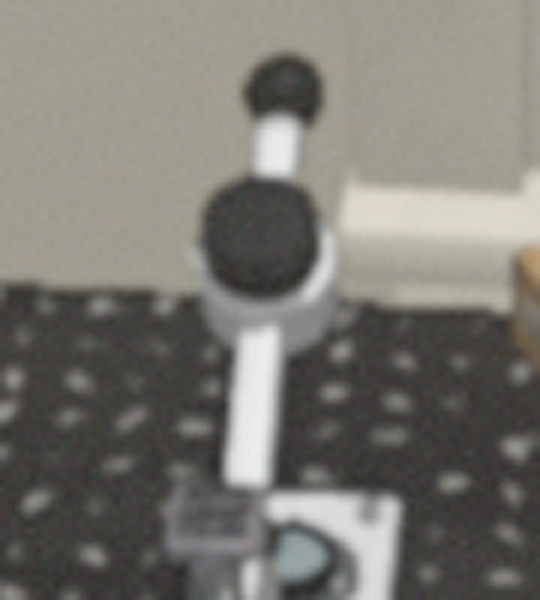

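```bash
python3 - <<'E'
from h import *
np.set_printoptions(precision=4,suppress=True)
S=vision.camera_model("scene");D=vision.camera_model("side")
for n,m,l in(("sc",S,[(281,286.4),(313.6,284.4),(308.4,193),(280.6,195)]),("si",D,[(273.9,312.8),(314.6,313.5),(326.5,203.5)])):
    P=[onz(m,u,v,.012) for u,v in l];print(n,np.array(P)[:,:2].round(4).tolist())
for n,a,b in(("tail",(293.2,253.2),(285.4,273)),("nose",(291.6,197.6),(295.6,205.7)),("ball",(289.8,137.3),(307.5,134.7)),
  ("vialcap",(323.8,213),(338.3,225.5)),("posttop",(264,223.5),(264.5,233))):
    print(n,*tri([(S,*a),(D,*b)]))
E
```

```text
sc [[0.4029, 0.0527], [0.4691, 0.0369], [0.5354, 0.3203], [0.4657, 0.3352]]
si [[0.4011, 0.051], [0.4698, 0.0382], [0.5338, 0.3198]]
tail [0.4276 0.0061 0.1595] [1.1, 1.1]
nose [0.4559 0.1258 0.1831] [0.1, 0.1]
ball [0.499  0.3161 0.1942] [0.1, 0.1]
vialcap [0.5342 0.1739 0.0781] [2.7, 2.7]
posttop [0.3985 0.1703 0.0874] [0.5, 0.5]
```

```bash
python3 - <<'E'
from h import *
np.set_printoptions(precision=3,suppress=True)
S=vision.camera_model("scene");D=vision.camera_model("side")
for n,m in(("S",S),("D",D)): print(n,"cam",-m["R"].T@m["t"])
y=np.array([.221,.975,0]);o=np.array([.4592,.1469,0])
for n,P in(("tail",[-.135,.148]),("tailfree",[-.138,.133]),("nose0",[-.001,.163]),("nose.08",[-.005,.169]),("vialtop",None)):
    if P: X=o+y*P[0]+[0,0,P[1]];print(n,X,proj(S,X),proj(D,X))
for a in(.4,.5,.55,.6,.65): 
    X=o+y*.208*np.cos(a)+[0,0,.095+.208*np.sin(a)];print(a,X,proj(S,X),proj(D,X))
w=vision.camera_model("wrist");from rig import bot
print("wristcam",-w["R"].T@w["t"],bot.read_state()["tool_pos"])
print("box base S",onz(S,366,290,0),onz(S,380,370,0),"D",onz(D,375,330,0))
print("box top corner",tri([(S,399,195),(D,424,216)]))
print("bench far edge",onz(S,235,168,0),onz(S,500,158,0)); print("screwdriver tray",onz(S,210,373,0),onz(S,270,333,0),onz(S,285,352,0))
E
```

```text
S cam [ 0.336 -0.542  0.783]
D cam [ 0.426 -0.44   0.672]
tail [0.429 0.015 0.148] [293.192 252.947] [286.679 274.022]
tailfree [0.429 0.012 0.133] [293.774 259.541] [287.101 282.224]
nose0 [0.459 0.146 0.163] [291.418 198.493] [296.899 206.738]
nose.08 [0.458 0.142 0.169] [291.241 197.597] [296.413 205.595]
0.4 [0.502 0.334 0.176] [289.679 139.506] [308.071 137.763]
0.5 [0.5   0.325 0.195] [289.137 134.967] [307.214 132.062]
0.55 [0.498 0.32  0.204] [288.873 132.938] [306.742 129.474]
0.6 [0.497 0.314 0.212] [288.616 131.081] [306.242 127.075]
0.65 [0.496 0.308 0.221] [288.366 129.405] [305.714 124.878]
wristcam [ 0.219 -0.536  0.373] [ 0.144 -0.556  0.23 ]
box base S [ 0.572 -0.002  0.   ] [ 0.533 -0.175  0.   ] D [ 0.566 -0.002  0.   ]
box top corner (array([ 0.607, -0.032,  0.28 ]), [0.7, 0.7])
bench far edge [0.371 0.501 0.   ] [1.091 0.309 0.   ]
screwdriver tray [ 0.238 -0.088  0.   ] [ 0.359 -0.041  0.   ] [ 0.378 -0.089  0.   ]
```

The stand model (origin [0.459, 0.147], y axis [0.221, 0.975]) projects within 1–2 px of the pads and ball I picked. The arm is at about 0.45 rad. I'll go up and over, well above the 0.28 m box at the right.

```bash
python3 -m pendant '[{"slide":[0,2,4],"twist":0},{"slide":[1,4,8],"twist":0},{"slide":[2,7,12],"twist":0},{"slide":[4,10,15],"twist":-5},{"slide":[6,14,17],"twist":-10}]' 0 20
python3 -m pendant '[{"slide":[2,5,0],"twist":0},{"slide":[5,9,0],"twist":-4},{"slide":[8,13,0],"twist":-9},{"slide":[10,17,0],"twist":-13},{"slide":[12,21,0],"twist":-17}]'
```

```text
time: 0.65
tool_pos: [0.2047, -0.416, 0.403]
tool_rot: [3.138, 0.116, 0.002]
ft_force: [0.8, -0.2, 0.1]
grip_width: 0.0125
time: 1.15
tool_pos: [0.3252, -0.2038, 0.4028]
tool_rot: [3.12, -0.353, 0.002]
ft_force: [0.7, 0.4, -0.3]
grip_width: -0.0
```

```bash
python3 -m pendant '[{"slide":[2,5,0],"twist":0},{"slide":[4,9,0],"twist":0},{"slide":[6,14,0],"twist":0},{"slide":[9,18,0],"twist":0},{"slide":[12,22,0],"twist":0}]'
python3 -m pendant '[{"slide":[2,5,0],"twist":0},{"slide":[3,9,0],"twist":0},{"slide":[3,9,0],"twist":0},{"slide":[3,9,0],"twist":0}]'
python3 - <<'E'
from h import *
m=vision.camera_model("wrist");i=vision.snapshot("wrist")[:,:,::-1]
import pickle;pickle.dump(m,open("w1.pkl","wb"));cv2.imwrite("pics/w1.png",i)
crop("pics/w1.png","pics/w1b.png",0,0,640,400,1.25)
E
```

```text
time: 1.65
tool_pos: [0.4429, 0.0149, 0.403]
tool_rot: [3.119, -0.352, 0.004]
ft_force: [1.2, -0.7, -0.7]
grip_width: 0.0
time: 2.05
tool_pos: [0.4726, 0.1058, 0.4023]
tool_rot: [3.119, -0.347, 0.001]
ft_force: [-0.3, -0.4, -0.0]
grip_width: -0.0004
```

View pics/w1b.png

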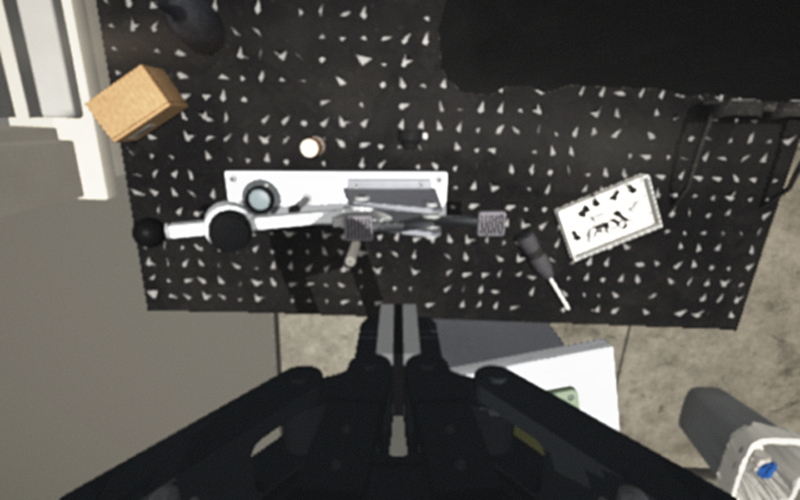

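The wrist view shows the tail pad at (491,223), the nose pad at (358,227), the ball at (149,233), the lamp at (229,230) and the lens at (262,197), all in the 1.25x picture.

```bash
python3 - <<'E'
from h import *
import pickle
np.set_printoptions(precision=4,suppress=True)
S=vision.camera_model("scene");D=vision.camera_model("side");W=pickle.load(open("w1.pkl","rb"))
o=np.array([.4592,.1469,0]);y=np.array([.221,.975,0]);x=np.array([.975,-.221,0])
fr=lambda X:np.array([(X-o)@x,(X-o)@y,X[2]])
for n,a,b,c in(("tail",(293.2,253.2),(285.4,273),(392.8,178.4)),("nose",(291.6,197.6),(295.6,205.7),(286.4,181.6)),("ball",(289.8,137.3),(307.5,134.7),(119.2,186.4))):
    X,e=tri([(S,*a),(D,*b),(W,*c)]);print(n,X,e,"stand",fr(X))
for n,c,z in(("tail",(392.8,178.4),.148),("nose",(286.4,181.6),.169),("pc1",(180,136.8),.012),("pc2",(358,136.8),.012)):
    X=onz(W,*c,z);print(n,X,fr(X))
E
```

```text
tail [0.428  0.0187 0.1456] [2.2, 0.8, 1.6] stand [-0.0021 -0.1319  0.1456]
nose [0.4579 0.1484 0.1637] [2.1, 0.8, 1.4] stand [-0.0016  0.0012  0.1637]
ball [0.5004 0.3331 0.1838] [2.0, 0.3, 2.3] stand [-0.001   0.1906  0.1838]
tail [0.4272 0.0197 0.148 ] [-0.0031 -0.1311  0.148 ]
nose [0.4579 0.1483 0.169 ] [-0.0016  0.0011  0.169 ]
pc1 [0.5312 0.322  0.012 ] [0.0315 0.1866 0.012 ]
pc2 [0.4675 0.0403 0.012 ] [ 0.0317 -0.1021  0.012 ]
```

Heights and positions agree with the text: tail z 0.146, nose z 0.164, ball radius 0.210 at about 0.44 rad. Next I'll press the tail.

```bash
python3 -m pendant '[{"slide":[-2,-4,0],"twist":0},{"slide":[-4.5,-8.9,0],"twist":0},{"slide":[-4.5,-8.9,-5],"twist":0},{"slide":[-4.5,-8.9,-10],"twist":0},{"slide":[-4.5,-8.9,-15],"twist":0}]'
python3 -m pendant '[{"slide":[0,0,-4],"twist":0},{"slide":[0,0,-7],"twist":0},{"slide":[0,0,-8.5],"twist":0},{"slide":[0,0,-8.5],"twist":0}]'
```

```text
time: 2.6
tool_pos: [0.4272, 0.0133, 0.252]
tool_rot: [3.117, -0.358, 0.007]
ft_force: [0.8, -0.3, -1.0]
grip_width: -0.0001
time: 3.0
tool_pos: [0.4244, 0.012, 0.1645]
tool_rot: [3.117, -0.364, -0.002]
ft_force: [0.2, 0.4, 0.7]
grip_width: -0.0002
```

```bash
python3 -m pendant '[{"slide":[0.4,0.5,-0.5],"twist":0},{"slide":[0.4,0.5,-1],"twist":0},{"slide":[0.4,0.5,-1.5],"twist":0},{"slide":[0.4,0.5,-1.5],"twist":0}]'
python3 - <<'E'
from h import *
cv2.imwrite("pics/d1.png",vision.snapshot("side")[:,:,::-1]);crop("pics/d1.png","pics/d1b.png",200,150,360,330,3.3)
E
```

```text
time: 3.4
tool_pos: [0.4283, 0.017, 0.1493]
tool_rot: [3.117, -0.363, -0.003]
ft_force: [-0.5, -0.1, -0.6]
grip_width: 0.0
```

View pics/d1b.png

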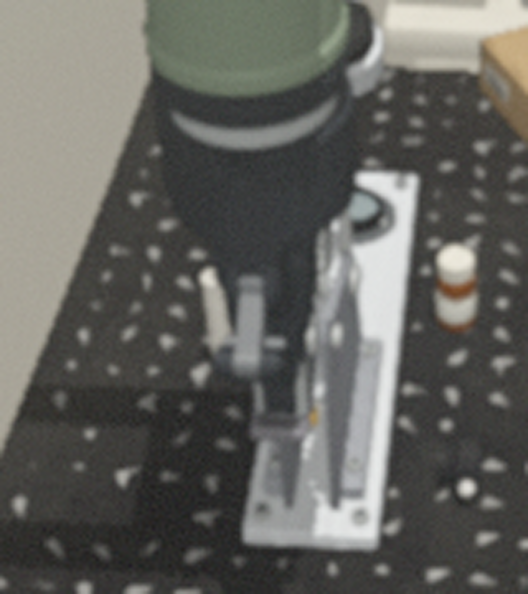

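The side view shows the fingertips right over the tail pad at (278,425), just about touching it. Now I'll press.

```bash
python3 -m pendant '[{"slide":[0,0,-0.3],"twist":0},{"slide":[0,0,-0.6],"twist":0},{"slide":[0,0,-0.6],"twist":0}]'
python3 -m pendant '[{"slide":[0,-0.1,-0.3],"twist":0},{"slide":[0,-0.2,-0.5],"twist":0},{"slide":[0,-0.2,-0.5],"twist":0}]'
```

```text
time: 3.75
tool_pos: [0.4287, 0.0168, 0.1437]
tool_rot: [3.116, -0.363, -0.001]
ft_force: [0.7, -1.2, 0.6]
grip_width: -0.0001
time: 4.05
tool_pos: [0.4282, 0.0149, 0.138]
tool_rot: [3.116, -0.363, -0.003]
ft_force: [0.7, -0.9, -0.4]
grip_width: 0.0001
```

```bash
python3 -m pendant '[{"slide":[0,0,-0.3],"twist":0},{"slide":[0,0,-0.3],"twist":0}]'
python3 -m pendant '[{"slide":[0,0,-0.2],"twist":0},{"slide":[0,0,-0.2],"twist":0}]'
python3 - <<'E'
from h import *
cv2.imwrite("pics/d2.png",vision.snapshot("side")[:,:,::-1]);crop("pics/d2.png","pics/d2b.png",200,150,360,330,3.3)
E
```

```text
time: 4.25
tool_pos: [0.4283, 0.0149, 0.1349]
tool_rot: [3.117, -0.364, -0.003]
ft_force: [0.4, 0.0, -0.1]
grip_width: -0.0001
time: 4.45
tool_pos: [0.4286, 0.015, 0.1343]
tool_rot: [3.117, -0.363, -0.003]
ft_force: [-3.7, 0.6, 10.3]
grip_width: 0.0
```

View pics/d2b.png

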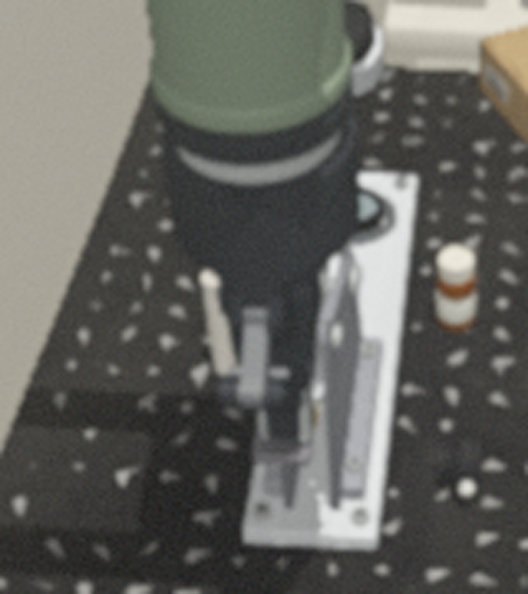

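The tail pad sits lower, and 10 N at z = 0.134 means it is on its stop. I'll lift off and check that it stays.

```bash
python3 -m pendant '[{"slide":[0,0,2],"twist":0},{"slide":[0,0,6],"twist":0},{"slide":[0,0,11],"twist":0},{"slide":[1.5,5,15],"twist":0},{"slide":[3,10,16],"twist":0}]'
python3 - <<'E'
from h import *
import pickle
m=vision.camera_model("wrist");i=vision.snapshot("wrist")[:,:,::-1]
pickle.dump(m,open("w2.pkl","wb"));cv2.imwrite("pics/w2.png",i)
crop("pics/w2.png","pics/w2b.png",0,0,640,400,1.25)
cv2.imwrite("pics/d3.png",vision.snapshot("side")[:,:,::-1]);crop("pics/d3.png","pics/d3b.png",230,150,350,330,3.3)
E
```

```text
time: 5.0
tool_pos: [0.4559, 0.0986, 0.2936]
tool_rot: [3.116, -0.37, 0.009]
ft_force: [0.5, 0.3, -0.9]
grip_width: -0.0
```

View pics/w2b.png

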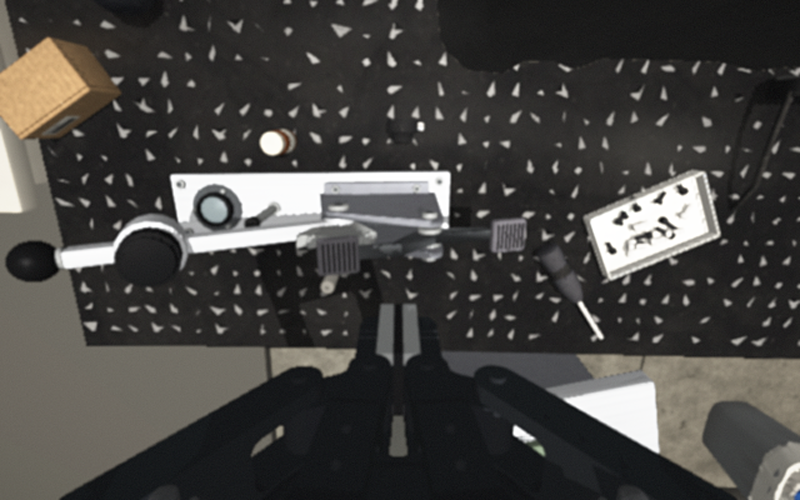

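View pics/d3b.png

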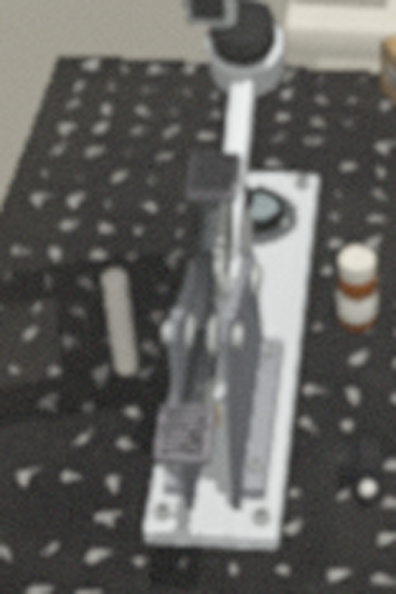

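```bash
python3 - <<'E'
from h import *
import pickle
np.set_printoptions(precision=4,suppress=True)
D=vision.camera_model("side");S=vision.camera_model("scene");W=pickle.load(open("w2.pkl","rb"));W1=pickle.load(open("w1.pkl","rb"))
print(tri([(D,285.5,280.9),(W,406.4,188)]),tri([(D,294.5,202.4),(W,270.4,204.8)]))
print("ball",tri([(D,307.5,134.7),(W,26.4,209.6)]),tri([(D,307.5,134.7),(S,289.8,137.3),(W1,119.2,186.4),(W,26.4,209.6)]))
E
```

```text
(array([0.426 , 0.0174, 0.1308]), [0.6, 0.6]) (array([0.4547, 0.1407, 0.1779]), [0.7, 0.7])
ball (array([0.4997, 0.3321, 0.1849]), [1.0, 1.0]) (array([0.4999, 0.3326, 0.1844]), [0.8, 2.4, 1.9, 1.3])
```

The pawl stays free (tail z 0.131, nose z 0.178). On to the ball at (0.500, 0.333, 0.184).

```bash
python3 -m pendant '[{"slide":[1,4.8,0],"twist":0},{"slide":[2,9.5,0],"twist":0},{"slide":[3,14.3,0],"twist":0},{"slide":[3.8,19,0],"twist":0},{"slide":[4.5,23.6,0],"twist":0}]'
python3 -m pendant '[{"slide":[0,0,-3],"twist":0},{"slide":[0,0,-6],"twist":0},{"slide":[0,0,-7.5],"twist":0},{"slide":[0,0,-7.5],"twist":0}]'
python3 - <<'E'
from h import *
cv2.imwrite("pics/d4.png",vision.snapshot("side")[:,:,::-1]);crop("pics/d4.png","pics/d4b.png",200,60,360,240,3.3)
E
```

```text
time: 5.6
tool_pos: [0.5009, 0.3403, 0.2912]
tool_rot: [3.12, -0.354, 0.006]
ft_force: [0.6, -0.9, 0.4]
grip_width: 0.0004
time: 6.0
tool_pos: [0.4987, 0.3386, 0.2121]
tool_rot: [3.115, -0.354, -0.005]
ft_force: [-0.4, -0.6, -0.4]
grip_width: -0.0
```

View pics/d4b.png

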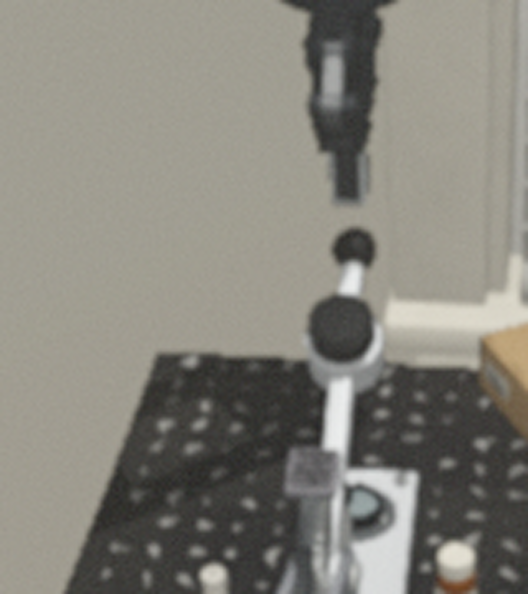

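The side view shows the fingertips above the ball at (353,247), about 3 mm to its left. I'll correct that and make contact.

```bash
python3 -m pendant '[{"slide":[0.3,-0.3,-0.7],"twist":0},{"slide":[0.3,-0.3,-1.2],"twist":0},{"slide":[0.3,-0.3,-1.6],"twist":0},{"slide":[0.3,-0.2,-2.0],"twist":0}]'
python3 -m pendant '[{"slide":[0.05,0.1,-0.5],"twist":0},{"slide":[0.1,0.2,-1.0],"twist":0}]'
```

```text
time: 6.45
tool_pos: [0.5035, 0.3372, 0.1951]
tool_rot: [3.118, -0.355, 0.002]
ft_force: [-0.9, 0.2, 0.6]
grip_width: 0.0001
time: 6.65
tool_pos: [0.5047, 0.3407, 0.1862]
tool_rot: [3.121, -0.356, 0.004]
ft_force: [-1.7, 2.2, 4.8]
grip_width: 0.0004
```

Contact is made at about 5 N and the ball is moving. I'll follow its arc.

```bash
python3 -m pendant '[{"slide":[-0.1,0,-0.5],"twist":0},{"slide":[-0.2,0,-1.0],"twist":0},{"slide":[-0.2,0.1,-1.5],"twist":0},{"slide":[-0.2,0.3,-2.0],"twist":0},{"slide":[-0.2,0.4,-2.5],"twist":0}]'
python3 - <<'E'
from h import *
cv2.imwrite("pics/d5.png",vision.snapshot("side")[:,:,::-1]);crop("pics/d5.png","pics/d5b.png",200,60,360,240,3.3)
E
```

```text
time: 7.15
tool_pos: [0.5051, 0.3465, 0.1631]
tool_rot: [-3.117, 0.354, -0.013]
ft_force: [2.4, 2.5, 5.5]
grip_width: 0.0003
```

View pics/d5b.png

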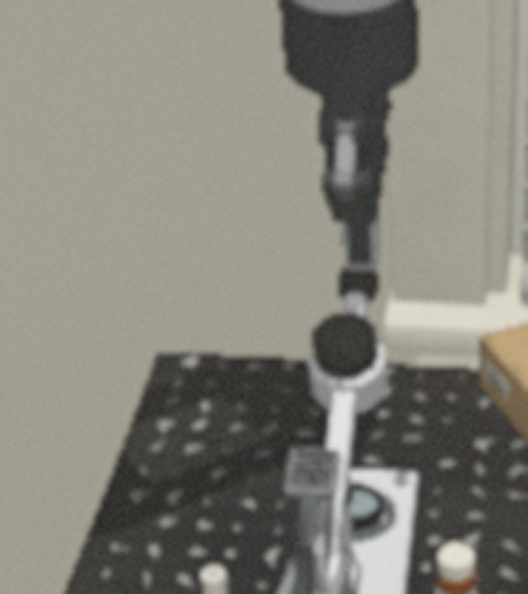

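The ball, now at (357,283), is following under the fingertips and the arm is lower. Continuing.

```bash
python3 -m pendant '[{"slide":[-0.1,0.1,-0.5],"twist":0},{"slide":[-0.1,0.1,-1.0],"twist":0},{"slide":[-0.1,0.2,-1.5],"twist":0},{"slide":[-0.1,0.2,-2.0],"twist":0},{"slide":[-0.1,0.3,-2.5],"twist":0}]'
python3 -m pendant '[{"slide":[-0.1,0.1,-0.5],"twist":0},{"slide":[-0.1,0.1,-1.0],"twist":0},{"slide":[-0.1,0.2,-1.4],"twist":0},{"slide":[-0.1,0.2,-1.8],"twist":0},{"slide":[-0.1,0.2,-2.0],"twist":0}]'
```

```text
time: 7.7
tool_pos: [0.5034, 0.3491, 0.1364]
tool_rot: [-3.118, 0.355, -0.011]
ft_force: [2.4, 2.3, 4.7]
grip_width: -0.0003
time: 8.2
tool_pos: [0.5022, 0.3509, 0.1157]
tool_rot: [-3.119, 0.355, -0.009]
ft_force: [1.5, 1.9, 3.4]
grip_width: 0.0003
```

```bash
python3 -m pendant '[{"slide":[0,0,-0.3],"twist":0},{"slide":[0,0,-0.5],"twist":0},{"slide":[0,0,-0.5],"twist":0}]'
python3 -m pendant '[{"slide":[0,0,-0.2],"twist":0},{"slide":[0,0,-0.2],"twist":0}]'
```

```text
time: 8.5
tool_pos: [0.5016, 0.3507, 0.1102]
tool_rot: [-3.119, 0.355, -0.008]
ft_force: [0.6, -0.1, 2.1]
grip_width: -0.0002
time: 8.7
tool_pos: [0.5017, 0.3508, 0.1088]
tool_rot: [-3.119, 0.355, -0.008]
ft_force: [0.7, 1.1, 5.4]
grip_width: 0.0001
```

```bash
python3 -m pendant '[{"slide":[0,0,-0.1],"twist":0},{"slide":[0,0,-0.2],"twist":0}]'
python3 - <<'E'
from h import *
cv2.imwrite("pics/d6.png",vision.snapshot("side")[:,:,::-1]);crop("pics/d6.png","pics/d6b.png",220,100,360,270,3.5)
E
```

```text
time: 8.9
tool_pos: [0.5019, 0.351, 0.1085]
tool_rot: [-3.119, 0.354, -0.008]
ft_force: [-3.3, -0.6, 13.9]
grip_width: -0.0003
```

View pics/d6b.png

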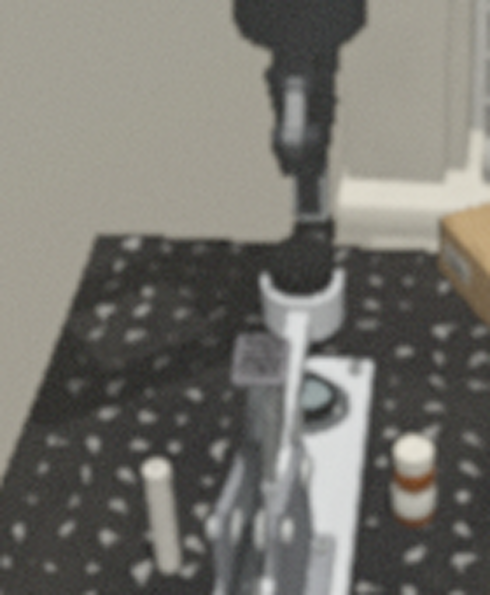

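The force climbs to 14 N with no further travel at z = 0.1085, where 0.109 was expected, so the arm is on its stop. I'll lift off and move to the nose pad.

```bash
python3 -m pendant '[{"slide":[0,0,2],"twist":0},{"slide":[0,0,6],"twist":0},{"slide":[0,0,11],"twist":0},{"slide":[0,-2,15],"twist":0},{"slide":[-1,-7,16],"twist":0}]'
python3 -m pendant '[{"slide":[-0.9,-4.5,0],"twist":0},{"slide":[-1.8,-9,0],"twist":0},{"slide":[-2.7,-13,0],"twist":0},{"slide":[-2.7,-13,0],"twist":0}]'
python3 - <<'E'
from h import *
import pickle
m=vision.camera_model("wrist");i=vision.snapshot("wrist")[:,:,::-1]
pickle.dump(m,open("w3.pkl","wb"));cv2.imwrite("pics/w3.png",i)
crop("pics/w3.png","pics/w3b.png",0,0,640,400,1.25)
E
```

```text
time: 9.45
tool_pos: [0.4944, 0.2847, 0.2733]
tool_rot: [-3.116, 0.348, -0.02]
ft_force: [1.5, -1.6, 0.5]
grip_width: -0.0004
time: 9.85
tool_pos: [0.4648, 0.1505, 0.2716]
tool_rot: [-3.119, 0.357, -0.012]
ft_force: [0.2, 0.4, 0.2]
grip_width: 0.0
```

View pics/w3b.png

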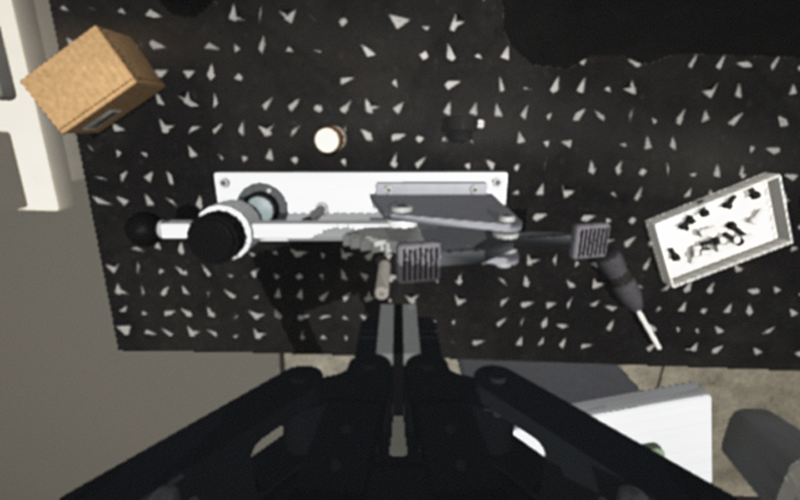

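The wrist view shows the ball at (143,229), the nose pad at (420,262), still raised, and the lens in place at (262,205). Checking the numbers.

```bash
python3 - <<'E'
from h import *
import pickle
np.set_printoptions(precision=4,suppress=True)
W=pickle.load(open("w3.pkl","rb"));S=vision.camera_model("scene");D=vision.camera_model("side")
print("ball",onz(W,114.4,183.2,.095),"nose",onz(W,336,209.6,.179),tri([(W,336,209.6),(D,294.5,202.4)]))
cv2.imwrite("pics/d7.png",vision.snapshot("side")[:,:,::-1]);crop("pics/d7.png","pics/d7b.png",220,100,360,270,3.5)
E
```

```text
ball [0.5028 0.3559 0.095 ] nose [0.4544 0.14   0.179 ] (array([0.4547, 0.1399, 0.1785]), [0.5, 0.5])
```

View pics/d7b.png

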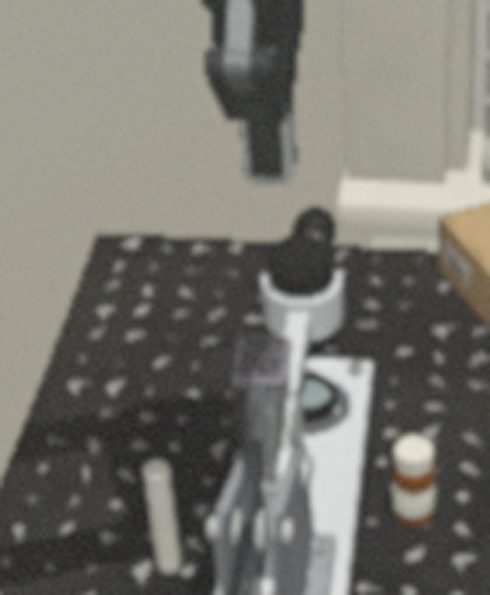

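The ball measures r = 0.21 at z = 0.095, and the nose pad is at (0.4545, 0.140, 0.179). Descending onto it.

```bash
python3 -m pendant '[{"slide":[-1,-0.9,-3],"twist":0},{"slide":[-1,-0.9,-6],"twist":0},{"slide":[-1,-0.9,-7.8],"twist":0},{"slide":[-1,-0.9,-7.8],"twist":0}]'
```

```text
time: 10.35
tool_pos: [0.453, 0.1456, 0.1902]
tool_rot: [-3.118, 0.349, -0.001]
ft_force: [0.3, 0.4, -0.3]
grip_width: -0.0001
```

```bash
python3 -m pendant '[{"slide":[0.2,-0.3,-0.3],"twist":0},{"slide":[0.2,-0.3,-0.8],"twist":0},{"slide":[0.2,-0.2,-1.2],"twist":0}]'
python3 -m pendant '[{"slide":[0.0,0.2,-0.4],"twist":0},{"slide":[0.1,0.4,-0.7],"twist":0},{"slide":[0.1,0.4,-0.7],"twist":0}]'
```

```text
time: 10.65
tool_pos: [0.4563, 0.1444, 0.1793]
tool_rot: [-3.117, 0.348, -0.005]
ft_force: [-0.1, 1.2, 3.4]
grip_width: 0.0004
time: 10.95
tool_pos: [0.457, 0.1485, 0.1718]
tool_rot: [-3.117, 0.348, -0.004]
ft_force: [-0.2, 0.0, -0.1]
grip_width: -0.0003
```

Force dropped to zero, so the spring took the pawl over centre. I'll follow it down to be sure it is seated.

```bash
python3 -m pendant '[{"slide":[0,0,-0.3],"twist":0},{"slide":[0,0,-0.6],"twist":0},{"slide":[0,0,-0.6],"twist":0}]'
python3 -m pendant '[{"slide":[0,0,-0.2],"twist":0},{"slide":[0,0,-0.2],"twist":0}]'
```

```text
time: 11.25
tool_pos: [0.4565, 0.1484, 0.1651]
tool_rot: [-3.117, 0.348, -0.002]
ft_force: [-0.2, 0.6, 0.1]
grip_width: 0.0
time: 11.45
tool_pos: [0.4567, 0.1483, 0.1632]
tool_rot: [-3.117, 0.348, -0.002]
ft_force: [-0.2, 0.5, -0.5]
grip_width: 0.0001
```

```bash
python3 -m pendant '[{"slide":[0,0,-0.1],"twist":0},{"slide":[0,0,-0.2],"twist":0}]'
python3 -m pendant '[{"slide":[0,0,-0.1],"twist":0},{"slide":[0,0,-0.1],"twist":0}]'
```

```text
time: 11.65
tool_pos: [0.457, 0.1484, 0.1628]
tool_rot: [-3.117, 0.348, -0.003]
ft_force: [-5.1, -0.5, 13.4]
grip_width: 0.0001
time: 11.85
tool_pos: [0.4569, 0.1484, 0.163]
tool_rot: [-3.118, 0.348, -0.003]
ft_force: [-3.3, -0.9, 8.3]
grip_width: 0.0
```

It is seated hard at z = 0.163, which is the engaged height. I'll lift off and check.

```bash
python3 -m pendant '[{"slide":[0,0,2],"twist":0},{"slide":[0,0,6],"twist":0},{"slide":[0,0,11],"twist":0},{"slide":[0,-3,13],"twist":0},{"slide":[0,-3,13],"twist":0}]'
python3 - <<'E'
from h import *
import pickle
m=vision.camera_model("wrist");i=vision.snapshot("wrist")[:,:,::-1]
pickle.dump(m,open("w4.pkl","wb"));cv2.imwrite("pics/w4.png",i)
crop("pics/w4.png","pics/w4b.png",0,0,640,400,1.25)
cv2.imwrite("pics/d8.png",vision.snapshot("side")[:,:,::-1]);crop("pics/d8.png","pics/d8b.png",220,130,360,325,3)
E
```

```text
time: 12.35
tool_pos: [0.4596, 0.1167, 0.2977]
tool_rot: [-3.117, 0.351, -0.018]
ft_force: [0.1, 0.2, -0.2]
grip_width: 0.0
```

View pics/w4b.png

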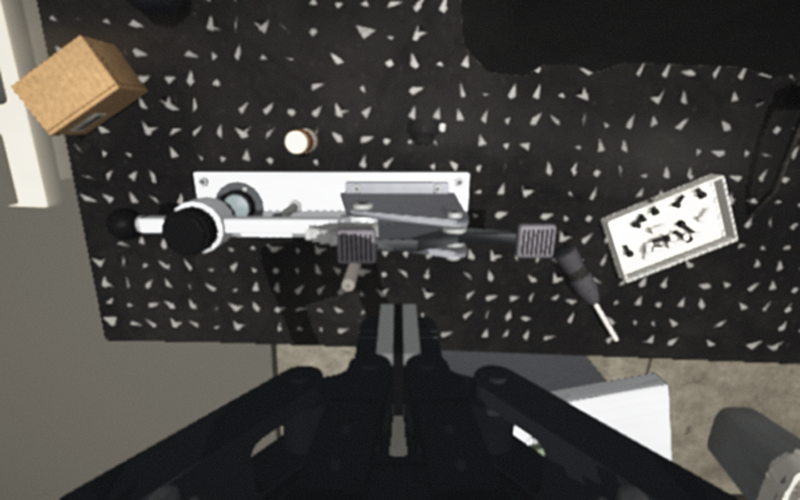

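View pics/d8b.png

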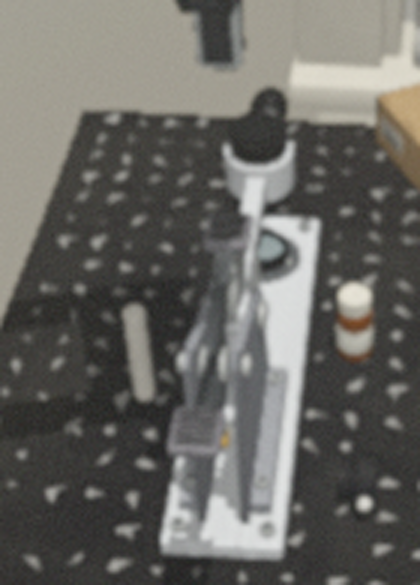

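```bash
python3 - <<'E'
from h import *
import pickle
W=pickle.load(open("w4.pkl","rb"));D=vision.camera_model("side")
print("nose",tri([(W,285.6,196.8),(D,295,207)]),"tail",tri([(W,429.6,192.8),(D,285.7,273)]))
print("ball",onz(W,97.6,178.4,.095),tri([(W,97.6,178.4),(D,220+269/3,130+103/3)]))
from rig import ticket
ticket.job_done()
E
```

```text
nose (array([0.45579399, 0.14964792, 0.15976418]), [0.2, 0.2]) tail (array([0.42711362, 0.01853299, 0.147432  ]), [1.1, 1.1])
ball [0.50378317 0.35671454 0.095     ] (array([0.50413693, 0.35635851, 0.09521704]), [0.4, 0.4])
the job is handed in; nothing more can be done
```

The curing lamp arm is down on its stop and locked by the pawl, and the job was handed in after about 12.5 s of the 48 s allowed. Everything was pushed with the closed fingertips.

| Step | What I did | Check |
|---|---|---|
| 1. Free the pawl | Pressed the tail down to its stop, about 10 N at z = 0.134 m | After I let go it stayed free: tail z = 0.131 m, nose z = 0.178 m |
| 2. Lower the arm | Pushed the ball handle steadily down its arc at about 5 N | The push force rose to 14 N at z = 0.1085 m with no further travel, so the arm is on its stop |
| 3. Lock the arm | Pressed the nose until it clicked over and seated, up to 13 N at z = 0.163 m | After I let go the pawl stayed in: nose z = 0.160 m, tail z = 0.147 m |

In the last pictures the ball is at z = 0.095 m, level with the pivot as it should be. The lens, vial and post look to be where they were. I did not measure those three or check the lens mount separately.

No check failed. The measurements differ from the stated heights by up to 3 mm, about the camera calibration error. The tool drifted up to about 5 mm sideways on some fast moves, and I corrected this before each contact.

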